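Load the flask carrier with the empty casting flasks

ROBOT

A 6-joint arm with a two-finger parallel gripper is mounted at the origin on the work surface. World frame = base frame: x ahead of the robot, y to its left, z up, the work surface at z = 0. Lengths are in m, angles in rad, forces in N, time in s.
With the tool pointing down it reaches from about 0.4 to 0.825 m from the base axis. Payload 7 kg.
Tool frame: the origin (TCP) lies midway between the tips of the shut fingers; the grasp point (between the pads) lies 19 mm behind it; z points along the fingers, y is the line along which they close (so a half turn about z gives the same grasp; the last joint's range is limited). The gripper opens to 88 mm and grips with 3 to 60 N. Pads are 19 mm wide; open, the fingers measure 130 mm over their backs; the gripper's body (78 mm by 193 mm) begins 47 mm behind the grasp point.
Start: joints at [1.448, 0.359, 0.012, 0, -1.224, -0.288], TCP at [0.27, 0.619, 0.227] pointing down, gripper open.
Joint ranges: [-3.07, 3.07], [-1.43, 2.12], [-1.02, 1.25], [-3.03, 1.67], [-3.05, -0], [-3.03, 3.03]. Speed limits (rad/s): [2.39, 2.39, 3.01, 3.14, 3.14, 3.14].

INTERFACE

Orientations are given as [roll, pitch, yaw] about the fixed x, y, z axes, in that order (R = Rz(yaw) Ry(pitch) Rx(roll)).
In Python, from station import telemetry, eyes, ticket, recognise, trace gives the robot as it stands. The module is installed in compiled form; this text tells all that it offers.
- The arm moves only by the tool servo_tool, never from a script. Its argument "series" is a list that holds one entry, the list of rows, each a list of 4 numbers: the shift along the tool's x, y, z in mm, then the turn about the tool's z in rad. In form: [[[x, y, z, roll], ...]]. A call has exactly 10 rows; each row shifts and turns the commanded pose from where the row before left it, along the tool's axes as they then stand; what a row does not reach is not made up. A row lasts 1/12 s, in which the tool goes at most 41.7 mm and 7.16 degrees, less where a joint would pass 70% of its speed; a pose out of reach is approached as far as the arm can. A call is refused whole if a number of a shift passes 41.7 or a number of a turn 0.125, either way. A call with a gripper value outside its range is refused whole. "claw" is the gripper's target within -1 to 1 (shut at 1, half-way at 0, fully open at -1), set as the call begins (left out, the last holds). The fingers move at their own pace and stop on an object; "grip_force" is the grip in N (left out, the last holds). Time passes only in rows, so rows that do not move let the fingers close, or fill a call up. It gives the time, the measured TCP pose, the force, the opening and the grip force at its end, in the units of the state.
- telemetry.get_state(): the state, without advancing time (a new reading comes with each control period).
- eyes.grab_frame(name): name is "scene" or "top"; returns the picture (384x512x3 uint8, red, green, blue); there is no depth.
- eyes.calibration(name): a dict with "mtx" (3x3 intrinsics, pixels), "rvec" (rotation vector, rad) and "tvec" (3), from world to camera coordinates, as OpenCV has them. Camera axes: x right, y down, z forward; pixel columns grow to the right and rows downward; lengths in m; the calibration is good to about 2 mm. A picture is of the moment at which its call begins. calibration takes no time and is no camera call.
- ticket.job_done(): hands the job in; it is judged then, once.
Trained networks look in the newest picture that a camera, given by its name, has taken for a name from the list of things; names that differ only in an ending like _2 or _b are one class to them, and where a whole thing is asked for, a point or a joint stands for the part that bears it (a point fixed in the world has none). Each returns a list of dicts, best first, with "conf" (0 to 1); they miss things now and then, are a little off and sometimes report something else, mostly with a low value. They report only what shows in the picture. A call takes as long as a camera call.
- recognise(camera, name): "position" ([x, y, z] in m, in world coordinates, good to about 4 mm: the middle of the surface that is visible of it).
- trace(camera, name): "mask" (384x512 bool, what is visible of it).
The state is a dict: "t": time; "q": joint angles; "qd": joint speeds; "joint_efforts": joint torques, N m; "eef_pos": TCP position; "ee_rot": TCP orientation; "force": force on the tool from outside, world axes, zero at the start; "moment": the same for the moment, N m; "width": finger opening in m; "gripper_force": force on a finger pad.
Only numpy, scipy, OpenCV 4.12 (cv2) and the standard library are available. Lean on these libraries where they do the work, as an engineer would, in place of code of your own. Each camera call takes 0.05 s, during which the arm holds its last target. There are 200 camera calls.

TASK

Put the four empty steel casting flasks, the open tubes, upright into the wooden carrier, one in each bay, in order of size from the smallest next to the handle to the largest at the far end. Leave the two plaster-filled flasks standing where they are on the kiln shelf, and do not disturb the crucible.

Things in the scene. Friction and masses are not known exactly. Their poses are not given: they have to be found in the camera images.
- kiln_shelf: Dark grey round kiln shelf lying fixed on the bench, a disc 300 mm across and 15 mm thick; origin at the centre of its underside, z up, top at 15 mm. At the start all six flasks stand upright on it in a loose ring about 105 mm from its centre.
- carrier: Pale wooden tray fixed on the bench at any yaw: 292 long (x), 76 wide (y), 22 mm high, floor and walls 4 mm. Three full-height dividers make a row of four bays, each 68 x 68 mm inside. Origin: centre of its underside, z up. Bay centres at x = -108, -36, 36, 108 mm, y = 0; inner floor at z = 4 mm. A low U-shaped steel handle sticks out of its -x end to x = -186 mm, beside the bay at -108.
- flask_1: The smallest empty casting flask: an open upright steel tube, 32 mm outside diameter, 56 mm tall, wall 3 mm, one sees down through it to the shelf. Loose, 0.08 to 0.4 kg. Origin at the centre of its underside, z along the tube.
- flask_2: The second smallest empty casting flask: an open upright steel tube, 38 mm outside diameter, 64 mm tall, wall 3 mm, one sees down through it to the shelf. Loose, 0.08 to 0.4 kg. Origin at the centre of its underside, z along the tube.
- flask_3: The second largest empty casting flask: an open upright steel tube, 44 mm outside diameter, 72 mm tall, wall 3 mm, one sees down through it to the shelf. Loose, 0.08 to 0.4 kg. Origin at the centre of its underside, z along the tube.
- flask_4: The largest empty casting flask: an open upright steel tube, 50 mm outside diameter, 80 mm tall, wall 3 mm, one sees down through it to the shelf. Loose, 0.08 to 0.4 kg. Origin at the centre of its underside, z along the tube.
- filled_a: A filled flask: a steel tube of the same make, 38 mm diameter, 64 mm tall, filled to the brim with set white plaster. Loose; must stay where it is. Origin at the centre of its underside, z along the tube.
- filled_b: A filled flask: a steel tube of the same make, 50 mm diameter, 80 mm tall, filled to the brim with set white plaster. Loose; must stay where it is. Origin at the centre of its underside, z along the tube.
- crucible: White ceramic crucible, an open bowl 72 mm across and 50 mm high, standing on the bench beyond the work; bystander. Origin at the centre of its underside.

How it is judged:
At the end, for the whole second after the job is handed in: Empty flasks upright (0.1 rad) and at rest on the floors of their own bays, within 20 mm of bay centre along and across, smallest by the handle to largest at the far end; filled flasks upright within 15 mm of their start; crucible within 20 mm of its start (x of flask_1 in the frame of carrier between -0.128 and -0.088 m and y of flask_1 in the frame of carrier between -0.02 and 0.02 m and z of flask_1 in the frame of carrier between 0 and 0.009 m and angle between each of flask_1, flask_2, flask_3, flask_4, filled_a, filled_b's own z axis and vertical below 0.1 rad and linear speed of each of flask_1, flask_2, flask_3, flask_4, filled_a, filled_b below 0.02 m/s and x of flask_2 in the frame of carrier between -0.056 and -0.016 m and y of flask_2 in the frame of carrier between -0.02 and 0.02 m and z of flask_2 in the frame of carrier between 0 and 0.009 m and x of flask_3 in the frame of carrier between 0.016 and 0.056 m and y of flask_3 in the frame of carrier between -0.02 and 0.02 m and z of flask_3 in the frame of carrier between 0 and 0.009 m and x of flask_4 in the frame of carrier between 0.088 and 0.128 m and y of flask_4 in the frame of carrier between -0.02 and 0.02 m and z of flask_4 in the frame of carrier between 0 and 0.009 m and distance of each of filled_a, filled_b from where it was at the start of the episode below 0.015 m and distance of crucible from where it was at the start of the episode below 0.02 m); the robot touches nothing.
It fails at once if a plaster-filled flask is moved (15 mm) or tipped over (distance of any of filled_a, filled_b from where it was at the start of the episode above 0.015 m or angle between any of filled_a, filled_b's own z axis and vertical above 0.4 rad).
It fails at once if the crucible is moved (20 mm) (distance of crucible from where it was at the start of the episode above 0.02 m).
It also fails if it takes over 106 s, if anything falls off the work surface, if the arm or the gripper's body presses on something with over 40 N, if the wrist force passes 120 N, or if a joint passes its speed limit or range.

## Working session

There is one attempt and no reset: what is moved stays moved. The work goes in short steps, Python scripts to look and compute and a tool call to move; the robot and the scene stay as the last step left them, time stands still between calls to the robot, and variables do not carry over. Pictures are saved under pics/ and viewed, at most 14 in all, crops included, and the job is handed in when it is done.

Besides the shell and the picture viewer there is one more tool, called after ">>>" in YAML: its name, and indented under it one key for each argument. servo_tool: Moves the arm, as the interface text tells. Its arguments: {"type":"object","properties":{"series":{"type":"array"},"claw":{"type":"number"},"grip_force":{"type":"number"}},"required":["series"]}

```bash
mkdir -p pics
python3 - <<'E'
from station import telemetry, eyes, recognise
import cv2,numpy as np
s=telemetry.get_state();print({k:np.round(s[k],3).tolist() for k in s})
for c in("scene","top"):
    im=eyes.grab_frame(c);cv2.imwrite(f"pics/{c}0.png",im[:,:,::-1])
    k=eyes.calibration(c);R=cv2.Rodrigues(np.array(k["rvec"]))[0];print(c,(-R.T@np.array(k["tvec"]).ravel()).round(3),np.round(k["mtx"],1).tolist())
    for n in("flask_1","filled_a","carrier","crucible","kiln_shelf"):
        for d in recognise(c,n): print(n,np.round(d["position"],3),round(d["conf"],2))
E
```

```text
{'t': 0.0, 'q': [1.448, 0.359, 0.011, -0.0, -1.224, -0.288], 'qd': [0.001, 0.001, -0.001, 0.002, 0.0, 0.001], 'joint_efforts': [0.001, -58.272, 29.306, 6.997, 0.007, -0.0], 'eef_pos': [0.269, 0.618, 0.226], 'ee_rot': [3.14, -0.0, -0.411], 'force': [-0.212, -0.224, -0.428], 'moment': [-0.011, -0.012, 0.019], 'gripper_force': 0.0, 'width': 0.088}
scene [1.059 0.61  0.967] [[470.0, 0.0, 250.6], [0.0, 470.0, 187.1], [0.0, 0.0, 1.0]]
flask_1 [ 0.539 -0.279  0.054] 0.63
flask_1 [ 0.501 -0.076  0.067] 0.57
flask_1 [ 0.442 -0.244  0.063] 0.55
flask_1 [ 0.59  -0.113  0.052] 0.53
flask_1 [ 0.625 -0.202  0.074] 0.46
filled_a [ 0.624 -0.201  0.078] 0.82
filled_a [ 0.414 -0.158  0.062] 0.6
carrier [0.532 0.2   0.006] 0.65
crucible [ 0.752 -0.019  0.032] 0.64
crucible [ 0.538 -0.279  0.056] 0.57
kiln_shelf [ 0.525 -0.172  0.013] 0.73
top [0.508 0.001 0.963] [[378.7, 0.0, 259.2], [0.0, 378.7, 189.8], [0.0, 0.0, 1.0]]
flask_1 [ 0.436 -0.26   0.058] 0.91
flask_1 [ 0.493 -0.092  0.088] 0.74
flask_1 [ 0.537 -0.296  0.06 ] 0.68
flask_1 [ 0.592 -0.119  0.061] 0.45
filled_a [ 0.614 -0.216  0.097] 0.92
filled_a [ 0.413 -0.169  0.081] 0.59
carrier [0.515 0.204 0.005] 0.87
carrier [ 0.767 -0.011  0.024] 0.21
crucible [ 0.764 -0.009  0.027] 0.59
kiln_shelf [ 0.506 -0.188  0.015] 0.88
```

View pics/top0.png

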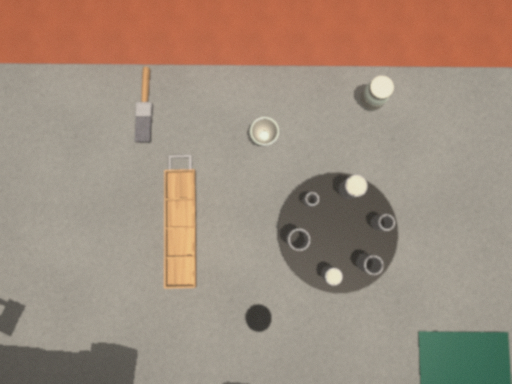

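View pics/scene0.png

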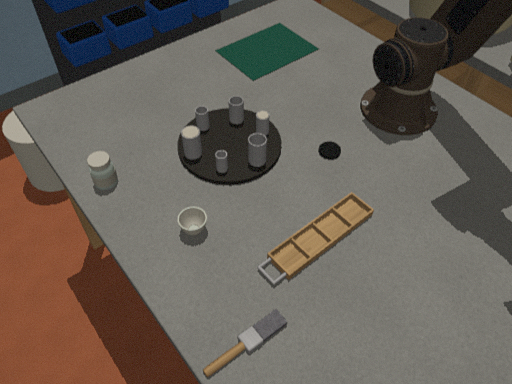

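Top view: empties at about (312,199) smallest, (386,222), (373,265) and (299,240) largest; filled at (356,186) large and (333,276) small. Carrier is around (180,228), with its handle towards row 160 (world +x). I'll fit models to the masks in both views.

```bash
cat > h.py <<'E'
from station import telemetry, eyes, recognise, trace
import cv2,numpy as np
from scipy.optimize import minimize
S=4
def proj(c,P):
    k=eyes.calibration(c);return cv2.projectPoints(np.array(P,float),np.array(k["rvec"]),np.array(k["tvec"]),np.array(k["mtx"]),None)[0][:,0]
def hullmask(c,P):
    m=np.zeros((384*S,512*S),np.uint8);cv2.fillConvexPoly(m,cv2.convexHull(np.round((proj(c,P)+.5)*S).astype(np.int32)),1)
    return cv2.resize(m.astype(np.float32),(512,384),interpolation=cv2.INTER_AREA)
A=np.linspace(0,2*np.pi,40)
def cyl(x,y,z,d,h): return [[x+d/2*np.cos(a),y+d/2*np.sin(a),zz] for zz in(z,z+h) for a in A]
def box(x,y,yaw,L=.292,W=.076,h=.022):
    c,s=np.cos(yaw),np.sin(yaw);return [[x+c*a-s*b,y+s*a+c*b,z] for z in(0,h) for a in(-L/2,L/2) for b in(-W/2,W/2)]
def iou(masks,P):
    t=[]
    for c,m in masks.items():
        r=hullmask(c,P);t.append(np.minimum(r,m).sum()/np.maximum(r,m).sum())
    return np.mean(t)
def fit(masks,f,x0,d):
    sx=np.vstack([x0]+[np.array(x0)+np.eye(len(x0))[i]*d[i] for i in range(len(x0))])
    r=minimize(lambda p:-iou(masks,f(p)),x0,method="Nelder-Mead",options=dict(initial_simplex=sx,xatol=2e-4,fatol=1e-4))
    return r.x,-r.fun
E
python3 - <<'E'
from h import *
M={}
for c in("scene","top"):
    eyes.grab_frame(c)
    for n in("flask_1","filled_a","carrier","crucible"): M[c,n]=[d["mask"].astype(np.float32) for d in trace(c,n) if d["conf"]>.3]
G={"s1":(.588,-.119,.032,.056),"e2":(.537,-.281,.038,.064),"e3":(.437,-.25,.044,.072),"e4":(.5,-.082,.05,.08),"fA":(.413,-.162,.038,.064),"fB":(.617,-.208,.05,.08)}
np.savez("m.npz",**{f"{c}_{n}":np.array(v) for (c,n),v in M.items()})
for g,(x,y,d,h) in G.items():
    ms={}
    for c in("scene","top"):
        b=max(((iou({c:m},cyl(x,y,.015,d,h)),i,m) for i,m in enumerate(M[c,"flask_1"]+M[c,"filled_a"])),key=lambda t:t[0])
        print(g,c,round(float(b[0]),2),end=" ")
        if b[0]>.3: ms[c]=b[2]
    for D,H in((.032,.056),(.038,.064),(.044,.072),(.05,.08)):
        if abs(D-d)>.007: continue
        p,v=fit(ms,lambda p:cyl(p[0],p[1],p[2],D,H),[x,y,.015],[.01,.01,.01]);print(D,p.round(4),round(v,3),end=" | ")
    p,v=fit(ms,lambda p:cyl(p[0],p[1],.015,d,h),[x,y],[.01,.01]);print("fixed",p.round(4),round(v,3))
ms={c:cv2.morphologyEx(M[c,"carrier"][0],cv2.MORPH_OPEN,np.ones((7,7))) for c in("scene","top")}
for cs in(["scene"],["top"],["scene","top"]): print("carrier",cs,fit({c:ms[c] for c in cs},lambda p:box(*p),[.51,.204,3.13],[.01,.01,.05]))
print([round(float(x),4) for x in fit({c:M[c,"crucible"][0] for c in("scene","top")},lambda p:cyl(p[0],p[1],0,.072,.05),[.755,-.015],[.01,.01])[0]])
E
```

```text
s1 scene 0.76 s1 top 0.0 0.032 [ 0.5922 -0.1192  0.0178] 0.909 | 0.038 [ 0.5928 -0.1211  0.0146] 0.677 | fixed [ 0.5903 -0.1226] 0.915
e2 scene 0.64 e2 top 0.43 0.032 [ 0.5361 -0.2929  0.0225] 0.724 | 0.038 [ 0.5346 -0.2959  0.0126] 0.864 | 0.044 [ 5.325e-01 -2.987e-01 -4.000e-04] 0.695 | fixed [ 0.5349 -0.2948] 0.856
e3 scene 0.69 e3 top 0.51 0.038 [ 0.4357 -0.259   0.0211] 0.746 | 0.044 [ 0.4383 -0.2587  0.017 ] 0.793 | 0.05 [ 0.4411 -0.2533  0.0189] 0.638 | fixed [ 0.4373 -0.2598] 0.804
e4 scene 0.85 e4 top 0.16 0.044 [ 0.5009 -0.0854  0.0264] 0.792 | 0.05 [ 0.5    -0.0824  0.0233] 0.964 | fixed [ 0.4949 -0.089 ] 0.963
fA scene 0.71 fA top 0.65 0.032 [ 0.4111 -0.1674  0.0259] 0.814 | 0.038 [ 0.4105 -0.1702  0.0137] 0.88 | 0.044 [ 0.4107 -0.1728  0.0012] 0.703 | fixed [ 0.4112 -0.1699] 0.88
fB scene 0.61 fB top 0.59 0.044 [ 0.6195 -0.2218  0.0226] 0.824 | 0.05 [ 0.6182 -0.2235  0.0112] 0.935 | fixed [ 0.6185 -0.222 ] 0.923Traceback (most recent call last):
  File "<stdin>", line 19, in <module>
  File "h.py", line 21, in fit
    r=minimize(lambda p:-iou(masks,f(p)),x0,method="Nelde
[... 368 characters left out ...]
hod="Nelder-Mead",options=dict(initial_simplex=sx,xatol=2e-4,fatol=1e-4))
                         ~~~^^^^^^^^^^^^
  File "h.py", line 17, in iou
    r=hullmask(c,P);t.append(np.minimum(r,m).sum()/np.maximum(r,m).sum())
  File "h.py", line 8, in hullmask
    m=np.zeros((384*S,512*S),np.uint8);cv2.fillConvexPoly(m,cv2.convexHull(np.round((proj(c,P)+.5)*S).astype(np.int32)),1)
                                                                                     ~~~~^^^^^
  File "h.py", line 6, in proj
    k=eyes.calibration(c);return cv2.projectPoints(np.array(P,float),np.array(k["rvec"]),np.array(k["tvec"]),np.array(k["mtx"]),None)[0][:,0]
ValueError: time passes only in moves, steps and waits
```

```bash
sed -i 's/^S=4/S=4\nK={c:eyes.calibration(c) for c in("scene","top")}/; s/k=eyes.calibration(c);return/k=K[c];return/' h.py
python3 - <<'E'
from h import *
L={}
T=[]
for i in range(3):
    im=eyes.grab_frame("top");T+=[d["mask"].astype(np.float32) for d in trace("top","flask_1")]
Z=np.load("m.npz")
G={"s1":(.5903,-.1226,.032,.056),"e2":(.5349,-.2948,.038,.064),"e3":(.4373,-.2598,.044,.072),"e4":(.4949,-.089,.05,.08)}
for g,(x,y,d,h) in G.items():
    v,m=max(((iou({"top":m},cyl(x,y,.015,d,h)),m) for m in T),key=lambda t:t[0]);print(g,v.round(2),end=" ")
    sm=max(Z["scene_flask_1"],key=lambda m:iou({"scene":m},cyl(x,y,.015,d,h)))
    f=lambda p:cyl(p[0],p[1],.015,d,h)
    for ms in({"top":m},{"scene":sm},{"scene":sm,"top":m}):
        p,v=fit(ms,f,[x,y],[.008,.008]);print(p.round(4),round(v,3),end=" ")
    p,v=fit({"scene":sm,"top":m},lambda p:cyl(*p,d,h),[x,y,.015],[.008]*3);print(p.round(4))
ms={c:cv2.morphologyEx(Z[c+"_carrier"][0],cv2.MORPH_OPEN,np.ones((7,7))) for c in("scene","top")}
for cs in(["scene"],["top"],["scene","top"]): p,v=fit({c:ms[c] for c in cs},lambda p:box(*p),[.51,.204,3.13],[.01,.01,.05]);print("carrier",p.round(4),v)
car=p
print(fit({c:Z[c+"_crucible"][0] for c in("scene","top")},lambda p:cyl(p[0],p[1],0,.072,.05),[.755,-.015],[.01,.01])[0].round(4))
G|={"fA":(.4112,-.1699,.038,.064),"fB":(.6185,-.222,.05,.08)}
out=[]
for c,(r0,r1,c0,c1) in(("top",(145,310,140,420)),("scene",(90,285,165,385))):
    im=eyes.grab_frame(c)[:,:,::-1].copy();im=cv2.resize(im,None,fx=3,fy=3,interpolation=cv2.INTER_CUBIC)
    for x,y,d,h in G.values():
        for z in(.015,.015+h): cv2.polylines(im,[np.round((proj(c,[[x+d/2*np.cos(a),y+d/2*np.sin(a),z] for a in A])+.5)*3).astype(int)],True,(0,255,0) if z>.02 else (0,0,255))
    q=np.round((proj(c,box(*car))+.5)*3).astype(int)
    for o in(0,4): cv2.polylines(im,[q[[o,o+1,o+3,o+2]]],True,(0,255,0) if o else (0,0,255))
    im=im[r0*3:r1*3,c0*3:c1*3];im=cv2.resize(im,None,fx=min(1,800/im.shape[1]),fy=min(1,800/im.shape[1]));cv2.imwrite(f"pics/{c}1.png",im)
E
```

```text
s1 0.44 [ 0.5873 -0.1207] 0.499 [ 0.5903 -0.1226] 0.915 [ 0.5894 -0.1226] 0.684 [ 0.5893 -0.1228  0.0135]
e2 0.91 [ 0.5339 -0.2943] 0.929 [ 0.5355 -0.2939] 0.916 [ 0.5349 -0.2945] 0.912 [ 0.5346 -0.2952  0.0131]
e3 0.82 [ 0.4358 -0.26  ] 0.852 [ 0.4388 -0.2587] 0.949 [ 0.4366 -0.2605] 0.886 [ 0.4356 -0.262   0.0106]
e4 0.48 [ 0.4923 -0.0881] 0.551 [ 0.4948 -0.0889] 0.964 [ 0.4936 -0.0889] 0.733 [ 0.4935 -0.0893  0.0137]
carrier [0.5203 0.2    3.1713] 0.9622622728347778
carrier [0.51  0.204 3.13 ] 0.0
carrier [0.5203 0.2    3.1713] 0.4811311364173889
[ 0.759  -0.0096]
```

View pics/top1.png

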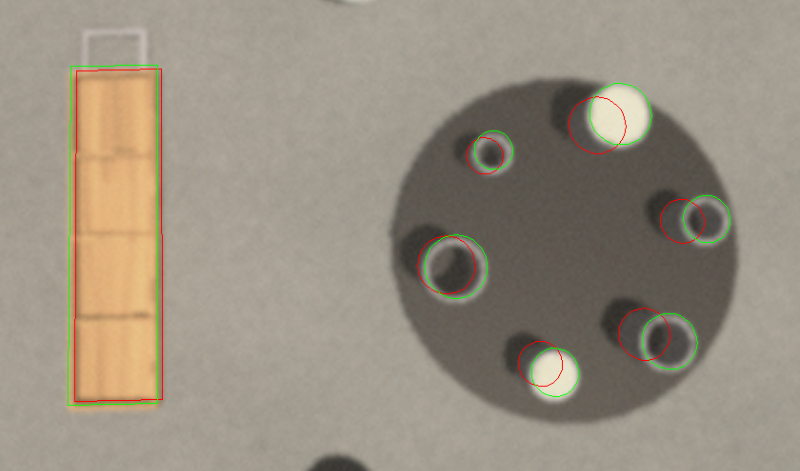

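View pics/scene1.png

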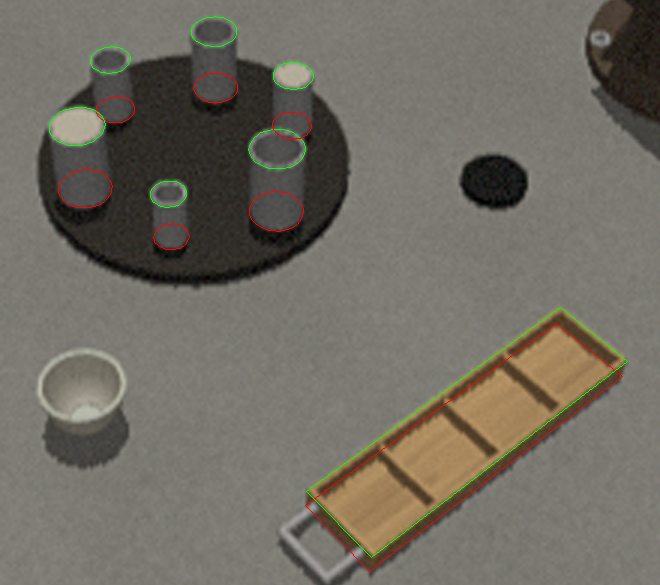

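Both overlays agree: the green rims sit on the tube mouths and the boxes sit on the carrier. The base heights come out at about 13 mm, which fits the 15 mm shelf. With tool y along world y (yaw 0), the fingers clear every neighbour.

>>> servo_tool:
  series:
    - [[0,0,0,-0.1028],[0,0,0,-0.1028],[0,0,0,-0.1028],[0,0,0,-0.1026],[16,37,0,0],[16,37,0,0],[16,37,0,0],[16,37,0,0],[16,37,0,0],[16,37,0,0]]
  claw: -1
  grip_force: 25

```text
t: 2.33
eef_pos: [0.366, 0.395, 0.2268]
ee_rot: [-3.141, -0.0, 0.001]
force: [1.2, 0.8, 0.2]
width: 0.0872
gripper_force: 0.0
```

>>> servo_tool:
  series:
    - [[16,37,0,0],[16,37,0,0],[16,37,0,0],[16,37,0,0],[16,37,0,0],[16,37,0,0],[16,37,0,0],[16,37,0,0],[16,37,0,0],[16,37,0,0]]

```text
t: 3.17
eef_pos: [0.5262, 0.0249, 0.2271]
ee_rot: [-3.141, -0.001, 0.0]
force: [1.1, 1.0, -0.8]
width: 0.0876
gripper_force: 0.0
```

>>> servo_tool:
  series:
    - [[13,29.4,0,0],[13,29.4,0,0],[13,29.4,0,0],[13,29.4,0,0],[12,29.4,0,0],[0,0,20,0],[0,0,20,0],[0,0,20,0],[0,0,20,0],[0,0,20,0]]

```text
t: 4.0
eef_pos: [0.5897, -0.1204, 0.1258]
ee_rot: [3.142, -0.0, -0.0]
force: [1.3, 0.5, -0.4]
width: 0.0877
gripper_force: 0.0
```

>>> servo_tool:
  series:
    - [[0,0,11,0],[0,0,11,0],[0,0,11,0],[0,0,11,0],[0,0,11,0],[0,0,11,0],[0,0,11,0],[0,0,8,0],[0,0,0,0],[0,0,0,0]]

```text
t: 4.83
eef_pos: [0.5895, -0.1202, 0.0411]
ee_rot: [3.141, 0.001, 0.0]
force: [-0.0, -0.5, 0.4]
width: 0.0876
gripper_force: 0.0
```

>>> servo_tool:
  series:
    - [[0,0,0,0],[0,0,0,0],[0,0,0,0],[0,0,0,0],[0,0,0,0],[0,0,0,0],[0,0,0,0],[0,0,0,0],[0,0,0,0],[0,0,0,0]]
  claw: 1

```text
t: 5.67
eef_pos: [0.5897, -0.1201, 0.0416]
ee_rot: [3.142, 0.0, 0.0]
force: [-0.4, 0.6, 1.6]
width: 0.0307
gripper_force: 25.0
```

>>> servo_tool:
  series:
    - [[0,0,-15,0],[0,0,-20,0],[0,0,-20,0],[0,0,-20,0],[0,0,-20,0],[2,-15,-5,0],[4,-30,0,0],[4,-30,0,0],[4,-30,0,0],[4,-30,0,0]]

```text
t: 6.5
eef_pos: [0.6075, 0.0161, 0.1415]
ee_rot: [-3.141, 0.0, -0.0]
force: [0.8, -0.6, -1.0]
width: 0.0308
gripper_force: 25.0
```

>>> servo_tool:
  series:
    - [[4,-30,0,0],[4,-30,0,0],[4,-30,0,0],[4,-30,0,0],[2,-30,0,0],[1,-20,0,0],[0,-18,0,0],[0,0,15,0],[0,0,15,0],[0,0,15,0]]

```text
t: 7.33
eef_pos: [0.6264, 0.2034, 0.0959]
ee_rot: [-3.141, 0.0, 0.001]
force: [-0.1, -0.2, -1.5]
width: 0.0308
gripper_force: 25.0
```

>>> servo_tool:
  series:
    - [[0,0,10,0],[0,0,10,0],[0,0,10,0],[0,0,8,0],[0,0,7,0],[0,0,6,0],[0,0,5,0],[0,0,4,0],[0,0,4,0],[0,0,0,0]]

```text
t: 8.17
eef_pos: [0.6263, 0.2027, 0.0318]
ee_rot: [3.141, 0.001, 0.0]
force: [-0.8, -1.0, -0.6]
width: 0.0307
gripper_force: 25.0
```

>>> servo_tool:
  series:
    - [[0,0,0,0],[0,0,0,0],[0,0,0,0],[0,0,0,0],[0,0,0,0],[0,0,0,0],[0,0,0,0],[0,0,-10,0],[0,0,-20,0],[0,0,-20,0]]
  claw: -1

```text
t: 9.0
eef_pos: [0.6262, 0.2026, 0.083]
ee_rot: [3.14, 0.001, 0.0]
force: [0.4, 0.4, 0.9]
width: 0.0863
gripper_force: 0.0
```

Run:
```python
from h import *
im=eyes.grab_frame("scene")[:,:,::-1];cv2.imwrite("pics/s2.png",cv2.resize(im[60:290,150:400],None,fx=2.5,fy=2.5))
print(telemetry.get_state()["width"])
```

```text
0.08695347614307482
```

View pics/s2.png

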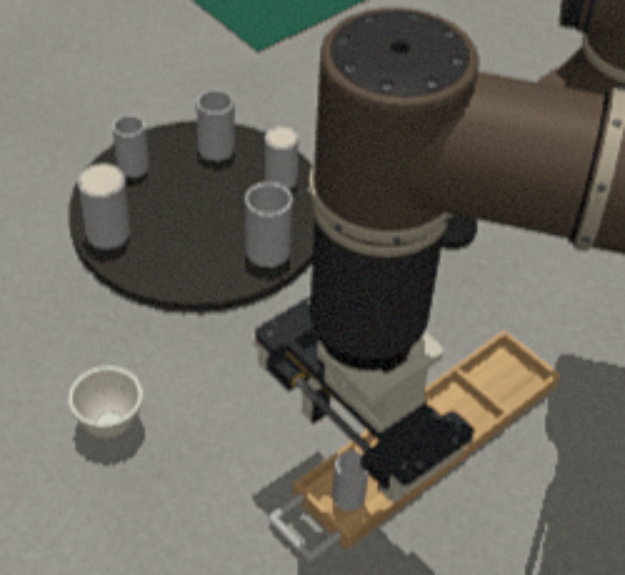

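The picture shows flask_1 standing upright in the handle bay at (350,480), with everything else unmoved. Next is flask_4.

>>> servo_tool:
  series:
    - [[0,0,-18,0],[0,0,-18,0],[0,0,-18,0],[-12,27,0,0],[-12,27,0,0],[-12,27,0,0],[-12,27,0,0],[-12,27,0,0],[-12,27,0,0],[-12,27,0,0]]

```text
t: 9.88
eef_pos: [0.5421, 0.0127, 0.1374]
ee_rot: [-3.141, -0.001, 0.0]
force: [0.6, -0.5, 1.0]
width: 0.0879
gripper_force: 0.0
```

>>> servo_tool:
  series:
    - [[-12,27,0,0],[-12,27,0,0],[-12,27,0,0],[-12,22,0,0],[0,0,0,0],[0,0,10,0],[0,0,10,0],[0,0,10,0],[0,0,10,0],[0,0,0,0]]

```text
t: 10.72
eef_pos: [0.4933, -0.0887, 0.0937]
ee_rot: [3.141, 0.004, 0.001]
force: [-0.1, 0.1, 0.3]
width: 0.0873
gripper_force: 0.0
```

>>> servo_tool:
  series:
    - [[0,0,8,0],[0,0,8,0],[0,0,8,0],[0,0,8,0],[0,0,8,0],[0,0,7,0],[0,0,0,0],[0,0,0,0],[0,0,0,0],[0,0,0,0]]

```text
t: 11.55
eef_pos: [0.4951, -0.0891, 0.05]
ee_rot: [-3.142, -0.001, 0.0]
force: [1.0, -0.6, -0.4]
width: 0.0876
gripper_force: 0.0
```

>>> servo_tool:
  series:
    - [[0,0,0,0],[0,0,0,0],[0,0,0,0],[0,0,0,0],[0,0,0,0],[0,0,0,0],[0,0,0,0],[0,0,0,0],[0,0,0,0],[0,0,0,0]]
  claw: 1

```text
t: 12.38
eef_pos: [0.4948, -0.0891, 0.0496]
ee_rot: [-3.142, -0.0, 0.0]
force: [-0.2, 1.4, 1.3]
width: 0.0505
gripper_force: 25.0
```

>>> servo_tool:
  series:
    - [[0,0,-15,0],[0,0,-20,0],[0,0,-20,0],[-5,-15,-5,0],[-8,-28,0,0],[-8,-28,0,0],[-8,-28,0,0],[-8,-28,0,0],[-8,-28,0,0],[-8,-28,0,0]]

```text
t: 13.22
eef_pos: [0.4405, 0.0947, 0.1091]
ee_rot: [3.141, 0.001, -0.0]
force: [0.4, 0.4, -4.1]
width: 0.0505
gripper_force: 25.0
```

>>> servo_tool:
  series:
    - [[-8,-28,0,0],[-8,-28,0,0],[-8,-26,0,0],[-4,-14,0,0],[-3,-7,0,0],[0,0,5,0],[0,0,10,0],[0,0,10,0],[0,0,5,0],[0,0,0,0]]

```text
t: 14.05
eef_pos: [0.4099, 0.1952, 0.0781]
ee_rot: [3.139, 0.002, -0.001]
force: [-0.9, -1.3, -3.3]
width: 0.0505
gripper_force: 25.0
```

>>> servo_tool:
  series:
    - [[0,0,7,0],[0,0,7,0],[0,0,7,0],[0,0,6,0],[0,0,5,0],[0,0,4,0],[0,0,3,0],[0,0,0,0],[0,0,0,0],[0,0,0,0]]

```text
t: 14.88
eef_pos: [0.4108, 0.197, 0.0408]
ee_rot: [-3.141, -0.0, 0.0]
force: [0.4, -0.1, -3.4]
width: 0.0504
gripper_force: 25.0
```

>>> servo_tool:
  series:
    - [[0,0,0.8,0],[0,0,0.7,0],[0,0,0,0],[0,0,0,0],[0,0,0,0],[0,0,0,0],[0,0,0,0],[0,0,0,0],[0,0,0,0],[0,0,0,0]]

```text
t: 15.72
eef_pos: [0.4106, 0.1968, 0.0391]
ee_rot: [3.142, 0.0, 0.0]
force: [0.6, 0.0, -3.2]
width: 0.0507
gripper_force: 25.0
```

>>> servo_tool:
  series:
    - [[0,0,0,0],[0,0,0,0],[0,0,0,0],[0,0,0,0],[0,0,0,0],[0,0,0,0],[0,0,0,0],[0,0,-10,0],[0,0,-20,0],[0,0,-20,0]]
  claw: -1

```text
t: 16.55
eef_pos: [0.4101, 0.1963, 0.0891]
ee_rot: [3.14, 0.001, 0.0]
force: [-0.0, 0.4, 1.1]
width: 0.0876
gripper_force: 0.0
```

>>> servo_tool:
  series:
    - [[0,0,-23,0],[0,0,-23,0],[1.5,30,0,0],[1.5,30,0,0],[1.5,30,0,0],[1.5,30,0,0],[1.5,30,0,0],[1.5,30,0,0],[1.5,30,0,0],[1.5,30,0,0]]

```text
t: 17.38
eef_pos: [0.4225, -0.0446, 0.1353]
ee_rot: [-3.141, -0.001, 0.001]
force: [0.2, 0.6, -0.4]
width: 0.0876
gripper_force: 0.0
```

>>> servo_tool:
  series:
    - [[2,33,0,0],[2,33,0,0],[2,33,0,0],[2,33,0,0],[2,33,0,0],[2,31,0,0],[2,21,0,0],[0,0,0,0],[0,0,0,0],[0,0,0,0]]

```text
t: 18.22
eef_pos: [0.4363, -0.2601, 0.1348]
ee_rot: [-3.141, 0.001, -0.001]
force: [0.6, 0.2, 0.7]
width: 0.0875
gripper_force: 0.0
```

Run:
```python
from h import *
im=eyes.grab_frame("scene")[:,:,::-1];cv2.imwrite("pics/s3.png",cv2.resize(im[60:290,150:400],None,fx=2.5,fy=2.5))
print(telemetry.get_state()["eef_pos"])
```

```text
[ 0.43650327 -0.25967847  0.13496441]
```

View pics/s3.png

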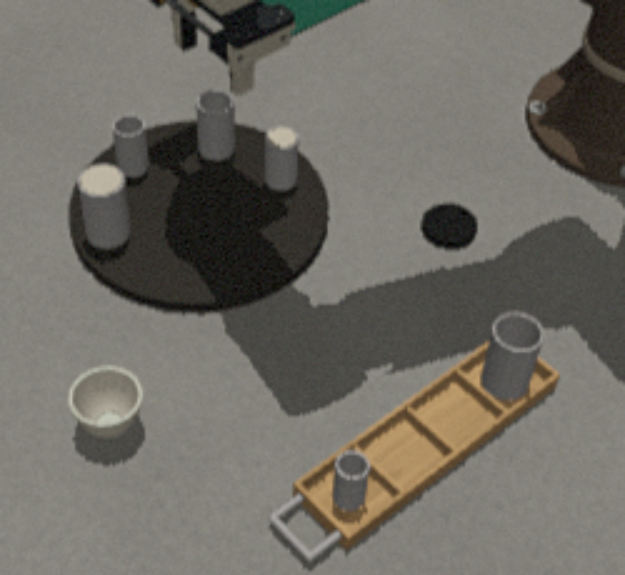

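flask_1 (350,480) and flask_4 (512,355) both stand in their bays, and the rest is undisturbed. The gripper is above flask_3.

>>> servo_tool:
  series:
    - [[0,0,12,0],[0,0,12,0],[0,0,12,0],[0,0,12,0],[0,0,11,0],[0,0,10,0],[0,0,9,0],[0,0,8,0],[0,0,0,0],[0,0,0,0]]

```text
t: 19.1
eef_pos: [0.4366, -0.26, 0.0488]
ee_rot: [-3.142, 0.001, 0.001]
force: [0.2, 0.7, 0.3]
width: 0.0873
gripper_force: 0.0
```

>>> servo_tool:
  series:
    - [[0,0,0,0],[0,0,0,0],[0,0,0,0],[0,0,0,0],[0,0,0,0],[0,0,0,0],[0,0,0,0],[0,0,0,0],[0,0,0,0],[0,0,0,0]]
  claw: 1

```text
t: 19.93
eef_pos: [0.4368, -0.2602, 0.0491]
ee_rot: [3.142, -0.0, 0.0]
force: [-0.0, -0.7, 1.9]
width: 0.0435
gripper_force: 25.0
```

>>> servo_tool:
  series:
    - [[0,0,-16,0],[0,0,-28,0],[0,0,-28,0],[0,0,-28,0],[3,-30,0,0],[3,-30,0,0],[3,-30,0,0],[3,-30,0,0],[3,-30,0,0],[3,-30,0,0]]

```text
t: 20.77
eef_pos: [0.4542, -0.0788, 0.1489]
ee_rot: [-3.141, 0.0, -0.0]
force: [0.6, -0.0, -1.5]
width: 0.0437
gripper_force: 25.0
```

>>> servo_tool:
  series:
    - [[3,-30,0,0],[3,-30,0,0],[3,-30,0,0],[3,-30,0,0],[3,-30,0,0],[3,-30,0,0],[3,-30,0,0],[3,-30,0,0],[3,-26,0,0],[1,-13,0,0]]

```text
t: 21.6
eef_pos: [0.4829, 0.2015, 0.1487]
ee_rot: [-3.142, -0.0, 0.002]
force: [-0.2, 0.1, -1.6]
width: 0.0436
gripper_force: 25.0
```

>>> servo_tool:
  series:
    - [[0,0,0,0],[0,0,15,0],[0,0,18,0],[0,0,18,0],[0,0,16,0],[0,0,12,0],[0,0,10,0],[0,0,8,0],[0,0,5,0],[0,0,4,0]]

```text
t: 22.43
eef_pos: [0.4827, 0.1986, 0.0427]
ee_rot: [3.141, 0.0, -0.0]
force: [0.9, 0.8, -1.3]
width: 0.0438
gripper_force: 25.0
```

>>> servo_tool:
  series:
    - [[0,0,0,0],[0,0,1.5,0],[0,0,1.5,0],[0,0,1,0],[0,0,0,0],[0,0,0,0],[0,0,0,0],[0,0,0,0],[0,0,0,0],[0,0,0,0]]

```text
t: 23.27
eef_pos: [0.4827, 0.1989, 0.0391]
ee_rot: [-3.142, -0.0, 0.0]
force: [0.0, -0.0, -1.0]
width: 0.0435
gripper_force: 25.0
```

>>> servo_tool:
  series:
    - [[0,0,0,0],[0,0,0,0],[0,0,0,0],[0,0,0,0],[0,0,0,0],[0,0,0,0],[0,0,0,0],[0,0,-10,0],[0,0,-20,0],[0,0,-20,0]]
  claw: -1

```text
t: 24.1
eef_pos: [0.4822, 0.1984, 0.0897]
ee_rot: [3.14, 0.001, 0.0]
force: [0.1, 0.1, 0.5]
width: 0.0877
gripper_force: 0.0
```

>>> servo_tool:
  series:
    - [[0,0,-23,0],[0,0,-23,0],[3.5,32,0,0],[3.5,32,0,0],[3.5,32,0,0],[3.5,32,0,0],[3.5,32,0,0],[3.5,32,0,0],[3.5,32,0,0],[3.5,32,0,0]]

```text
t: 24.93
eef_pos: [0.5107, -0.0587, 0.1361]
ee_rot: [-3.141, -0.001, 0.001]
force: [0.8, 0.3, -0.2]
width: 0.0877
gripper_force: 0.0
```

>>> servo_tool:
  series:
    - [[3,32,0,0],[3,32,0,0],[3,32,0,0],[3,32,0,0],[3,32,0,0],[3,32,0,0],[3,32,0,0],[3,13,0,0],[0,0,0,0],[0,0,0,0]]

```text
t: 25.77
eef_pos: [0.5345, -0.2946, 0.1352]
ee_rot: [-3.141, 0.0, -0.002]
force: [0.7, 0.3, 0.1]
width: 0.0873
gripper_force: 0.0
```

>>> servo_tool:
  series:
    - [[0,0,12,0],[0,0,12,0],[0,0,12,0],[0,0,12,0],[0,0,12,0],[0,0,12,0],[0,0,10,0],[0,0,9,0],[0,0,0,0],[0,0,0,0]]

```text
t: 26.6
eef_pos: [0.5347, -0.2937, 0.044]
ee_rot: [-3.142, 0.001, 0.001]
force: [0.1, 0.9, 0.4]
width: 0.0874
gripper_force: 0.0
```

>>> servo_tool:
  series:
    - [[0,0,0,0],[0,0,0,0],[0,0,0,0],[0,0,0,0],[0,0,0,0],[0,0,0,0],[0,0,0,0],[0,0,0,0],[0,0,0,0],[0,0,0,0]]
  claw: 1

```text
t: 27.43
eef_pos: [0.5348, -0.2942, 0.0441]
ee_rot: [3.142, -0.0, 0.0]
force: [-0.5, -0.3, 0.8]
width: 0.0383
gripper_force: 25.0
```

>>> servo_tool:
  series:
    - [[0,0,-16,0],[0,0,-30,0],[0,0,-30,0],[0,0,-30,0],[1,-33,0,0],[1,-33,0,0],[1,-33,0,0],[1,-33,0,0],[1,-33,0,0],[1,-33,0,0]]

```text
t: 28.27
eef_pos: [0.5401, -0.0946, 0.1499]
ee_rot: [-3.141, 0.0, -0.0]
force: [0.3, -0.4, -1.8]
width: 0.0385
gripper_force: 25.0
```

>>> servo_tool:
  series:
    - [[1.5,-33,0,0],[1.5,-33,0,0],[1.5,-33,0,0],[1.5,-33,0,0],[1.5,-33,0,0],[1.5,-33,0,0],[1.5,-33,0,0],[1.5,-33,0,0],[2,-20,0,0],[0,-13,0,0]]

```text
t: 29.1
eef_pos: [0.5545, 0.2032, 0.1496]
ee_rot: [3.142, 0.0, 0.002]
force: [-0.4, -0.2, -1.7]
width: 0.0379
gripper_force: 25.0
```

>>> servo_tool:
  series:
    - [[0,0,0,0],[0,0,15,0],[0,0,18,0],[0,0,18,0],[0,0,18,0],[0,0,14,0],[0,0,12,0],[0,0,8,0],[0,0,5,0],[0,0,3,0]]

```text
t: 29.93
eef_pos: [0.5545, 0.2002, 0.0385]
ee_rot: [3.141, 0.001, -0.0]
force: [0.2, -0.0, -2.0]
width: 0.0383
gripper_force: 25.0
```

>>> servo_tool:
  series:
    - [[0,0,0,0],[0,0,1.5,0],[0,0,1.5,0],[0,0,1,0],[0,0,0,0],[0,0,0,0],[0,0,0,0],[0,0,0,0],[0,0,0,0],[0,0,0,0]]

```text
t: 30.77
eef_pos: [0.5547, 0.2009, 0.0351]
ee_rot: [-3.142, -0.0, 0.0]
force: [-0.9, 0.3, -1.8]
width: 0.0385
gripper_force: 25.0
```

>>> servo_tool:
  series:
    - [[0,0,0,0],[0,0,0,0],[0,0,0,0],[0,0,0,0],[0,0,0,0],[0,0,0,0],[0,0,0,0],[0,0,-10,0],[0,0,-20,0],[0,0,-20,0]]
  claw: -1

```text
t: 31.6
eef_pos: [0.5543, 0.2005, 0.0856]
ee_rot: [3.14, 0.001, 0.0]
force: [0.4, 0.5, 0.4]
width: 0.0873
gripper_force: 0.0
```

>>> servo_tool:
  series:
    - [[0,0,-25,0],[0,0,-25,0],[0,0,-25,0],[0,0,-25,0],[0,25,0,0],[0,25,0,0],[0,25,0,0],[0,25,0,0],[0,25,0,0],[0,25,0,0]]

```text
t: 32.43
eef_pos: [0.5545, 0.0497, 0.1861]
ee_rot: [-3.141, -0.001, 0.0]
force: [0.2, -1.0, -0.3]
width: 0.0874
gripper_force: 0.0
```

>>> servo_tool:
  series:
    - [[0,30,0,0],[0,30,0,0],[0,30,0,0],[0,30,0,0],[0,30,0,0],[0,30,0,0],[0,30,0,0],[0,30,0,0],[0,0,0,0],[0,0,0,0]]

```text
t: 33.27
eef_pos: [0.5544, -0.1907, 0.1856]
ee_rot: [3.142, -0.0, -0.003]
force: [0.3, 0.9, -0.2]
width: 0.0876
gripper_force: 0.0
```

Run:
```python
from h import *
a=eyes.grab_frame("scene")[60:290,150:400,::-1];b=eyes.grab_frame("top")[60:290,130:420,::-1]
cv2.imwrite("pics/s4.png",cv2.resize(np.hstack([a,b])[:, :],None,fx=1.48,fy=1.48)[:, :800])
cv2.imwrite("pics/t4.png",cv2.resize(b[80:,:120],None,fx=4,fy=4,interpolation=cv2.INTER_CUBIC)[:600])
```

```text
(no output)
```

View pics/s4.png

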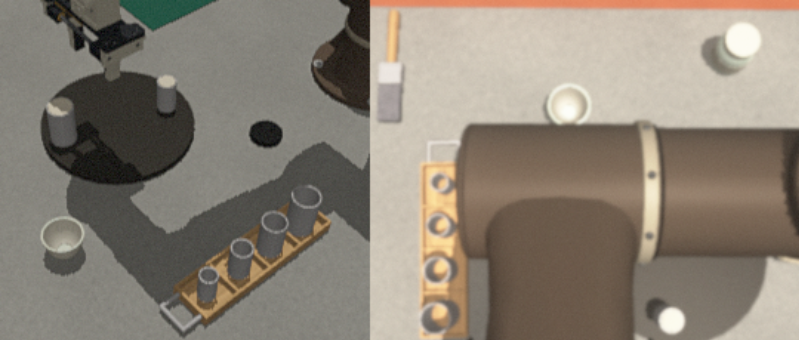

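View pics/t4.png

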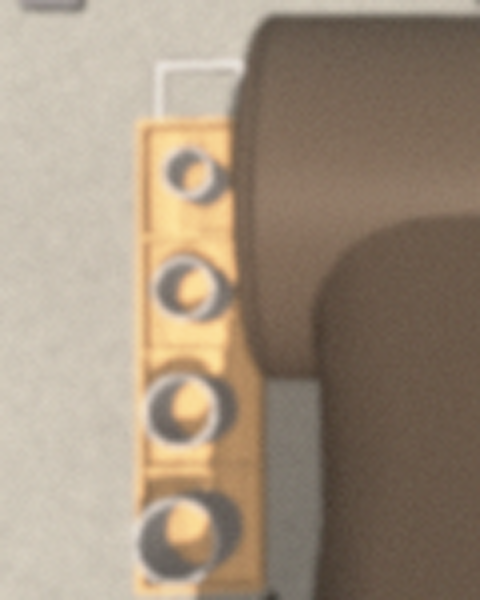

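All four flasks stand upright in their bays in order of size, at (207,285), (241,260), (272,236) and (306,212). Both filled flasks and the crucible look unmoved, and the gripper is clear of everything.

```bash
python3 -c "
from station import ticket;print(ticket.job_done())"
```

```text
the job is handed in; nothing more can be done
None
```

The four empty flasks stand upright in the carrier, smallest by the handle to largest at the far end, with both filled flasks and the crucible undisturbed in the last pictures. I handed the job in at about 33 s of the 106 s allowed; no verdict was returned.

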